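Tip the long plank out of its well and finish the wooden puzzle

ROBOT

A 6-joint arm with a two-finger parallel gripper is mounted at the origin on the work surface. World frame = base frame: x ahead of the robot, y to its left, z up, the work surface at z = 0. Lengths are in m, angles in rad, forces in N, time in s.
With the tool pointing down it reaches from about 0.3 to 0.875 m from the base axis. Payload 6.4 kg.
Tool frame: the origin (TCP) lies between the finger pads; the fingertips stand 22 mm ahead of it and the grasp point (between the pads) lies 3 mm ahead of it; z points along the fingers, y is the line along which they close (so a half turn about z gives the same grasp; the last joint's range is limited). The gripper opens to 85 mm and grips with 20 to 120 N. Pads are 22 mm wide; open, the fingers measure 114 mm over their backs; the gripper's body (76 mm by 85 mm) begins 54 mm behind the grasp point. The pads swing forward as they close: fully open they stand 13 mm farther back than shut.
Start: joints at [-1.456, 0.181, 1.607, -0, 1.354, -0.206], TCP at [0.181, -0.546, 0.253] pointing down, gripper open.
Joint ranges: [-2.99, 2.99], [-0.89, 2.07], [0.3, 2.58], [-1.14, 4.28], [0, 2.63], [-3.12, 3.12]. Speed limits (rad/s): [2.57, 2.57, 3.01, 3.14, 3.14, 3.14].

INTERFACE

Orientations are given as a unit quaternion [w, x, y, z].
In Python, from bench import ctrl, imaging, workorder gives the robot as it stands.
- The arm moves only by the shell command python3 -m pendant 'ROWS' [OPENING]. ROWS is JSON, a list of rows, each a list of 4 numbers: the shift along the tool's x, y, z in cm, then the turn about the tool's z in degrees. In form: [[dx, dy, dz, roll], ...]. A call has 1 to 12 rows; each row is the pose to reach, as a shift and turn from the pose commanded when the call began, along the tool's axes at that moment; what a row does not reach only later rows make up. A row lasts 1/12 s, in which the tool goes at most 41.7 mm and 7.16 degrees, less where a joint would pass 70% of its speed; a pose out of reach is approached as far as the arm can. A call with a gripper value outside its range is refused whole. OPENING is the opening, from 0 (shut) to 1 (fully open), set as the call begins (- or left out, the last holds). The fingers move at their own pace and stop on an object; the grip force is fixed at half the most. Time passes only in rows, so rows that repeat a pose let the fingers close. It gives the time, the measured TCP pose, the force, the opening and the grip force at its end, in the units of the state.
- ctrl.get_obs(): the state, without advancing time (a new reading comes with each control period).
- imaging.camera(name): name is "side" or "top"; returns the picture (420x560x3 uint8, red, green, blue); there is no depth.
- imaging.camera_info(name): a dict with "K" (3x3 intrinsics, pixels), "T" (4x4, takes a point from camera to world coordinates). Camera axes: x right, y up, looking along -z (the intrinsics and any distortion apply to the point x, -y, -z); pixel columns grow to the right and rows downward; lengths in m; the calibration is good to about 2 mm. A picture is of the moment at which its call begins. camera_info takes no time and is no camera call.
- workorder.hand_in(): hands the job in; it is judged then, once.
The state is a dict: "time_s": time; "q": joint angles; "dq": joint speeds; "joint_efforts": joint torques, N m; "eef_pos": TCP position; "eef_rot": TCP orientation; "wrist_force": force on the tool from outside, world axes, zero at the start; "torque": the same for the moment, N m; "opening": opening from 0.0 (shut) to 1.0 (fully open); "grasp_force": force on a finger pad.
Only numpy, scipy, OpenCV 4.12 (cv2) and the standard library are available. Lean on these libraries where they do the work, as an engineer would, in place of code of your own. Each camera call takes 0.05 s, during which the arm holds its last target. There are 200 camera calls.

TASK

Finish the wooden plank puzzle. Its last piece, the longest one, lies sunk in its well in the storage block, too deep to grip: press its far end down onto the slope and slide it down the slope until the near end stays tipped up clear of the block when you let go, then take it by the raised end, set it into the empty lane of the puzzle tray and press it fully home, level and flush with its neighbours. Press gently, never with more than about 3 kg, leave the other pieces in their wells, and do not knock the block, the tray or the other things about.

Things in the scene. Friction and masses are not known exactly. Their poses are not given: they have to be found in the camera images.
- block: Storage block of plain mid-brown wood, fixed, 158 mm (x) x 176 (y) x 50 high; origin under its centre, z up, x along its three wells, away from the robot. Wells: centre lines at y = -56, 0, +56 mm, 48 mm wide, open at the top, from x = -69 to +69 mm; walls 8 mm between, 10 mm at the ends, tops 50 mm above the table. Three loose light wooden pieces, one per well; which is where varies.
- shelf_edge (a point): Edge, in the middle of the block's width, between shelf and slope (block x = +1 mm, 36 mm above the table). In every well the near part of the floor is a level shelf at this height; from this edge the floor slopes down, away from the robot, at 24 degrees (0.419 rad). Wood on wood friction is 0.5 to 0.7: nothing slides down the slope by itself.
- slope_foot (a point): Foot of the slope at the far wall, mid-width (block x = +69 mm, 5.7 mm above the table). A piece pressed at its far end turns about the shelf's edge onto the slope with almost no force until it lands. Let go there, it falls back flat; dragged on down the slope under a few newtons until it meets the far wall (14 to 18 mm for the long piece), it stays tipped up when let go.
- near_wall_top (a point): Middle of the top of the block's near end wall, 50 mm above the table, as all its wall tops. Once the long piece is tipped up and against the far wall, its upper face at the near end stands about 17 mm above the walls and its lower face about 6 mm above them, so it can be gripped there across its 44 mm width, with the fingers over the 8 mm walls and neighbouring wells.
- long_piece_center (a point): Centre (half-way up) of the longest piece, a plank 120 mm long (x) x 44 wide (y) x 12 thick (z), about 45 g; axes along these, x away from the robot and z up at the start. It lies flat on the shelf of one well, its top 2 mm below the walls, 2 mm of play at each side. Its centre is 5 to 9 mm on the robot's side of the shelf's edge, so its far end reaches 51 to 55 mm out over the slope.
- mid_piece_center (a point): Centre of another loose wooden piece, 92 x 44 x 12 mm, in another well; leave it there.
- small_piece_center (a point): Centre of another loose wooden piece, 62 x 44 x 12 mm, in the third well; leave it there.
- tray: Puzzle tray of dark wood, fixed, 147 mm (x) x 210 mm (y), origin at the centre of its underside, z up, x along its lanes and away from the robot. Its rim is 12 mm wide with its top 20 mm above the table; its floor is 6 mm above the table. Inside lie light wooden planks 12 mm thick (fixed, tops 18 mm above the table) in three of four lanes.
- lane (a point): Where the long piece's centre (half-way up) must be when home: centre of the tray's empty lane, 12 mm above the table, axes as the tray's. The lane runs along x, is 123 mm long, 46.5 mm wide and 12 mm deep below the neighbouring planks (14 mm below the rim at its ends). Either end of the piece may go to either end.
- phone: Black phone, 160 x 75 x 9 mm, lying on the table; origin under its centre. Leave alone.
- earbuds: White round earbud case, 54 mm across, 25 mm high, origin under its centre. Leave alone.
- mug: White mug, 80 mm across, 92 mm high, origin under its centre. Leave alone.
- marker: White marker pen with a black cap, 140 mm long along its x, 16 mm thick, origin under its middle. Leave alone.
- sq_piece: Spare square wooden piece, 44 x 44 x 12 mm, lying on the table; origin under its centre. Leave alone.
- sanitiser: Small clear bottle with a white cap, 50 mm across, 130 mm high, origin under its centre. Leave alone.
- timer: White desk timer, 35 x 75 x 60 mm, origin under its centre. Leave alone.

How it is judged:
On the way:
1. the long piece, pressed down at its far end, stays tipped up in its well with nothing touching it but the block (angle between long_piece_center's own z axis and vertical between 0.33 and 0.52 rad and contact force between long_piece and block above 0.1 N and contact force between the fingers and long_piece below 0.05 N and linear speed of long_piece below 0.01 m/s), for 0.3 s.
At the end, for the whole second after the job is handed in: The long piece lies at rest in the empty lane, its centre within 4 mm along, 3 mm across and 2 mm in height of its home and level within 0.03 rad, untouched; the other two pieces are where they were in their wells (within 10 mm) (x of long_piece_center in the frame of lane between -0.004 and 0.004 m and y of long_piece_center in the frame of lane between -0.003 and 0.003 m and z of long_piece_center in the frame of lane between -0.002 and 0.002 m and angle between the z axis of long_piece_center and the z axis of lane, either way round below 0.03 rad and angle between the x axis of long_piece_center and the x axis of lane, either way round below 0.06 rad and linear speed of long_piece below 0.01 m/s and distance of each of mid_piece_center, small_piece_center from where it was at the start of the episode below 0.01 m).
It fails at once if the long piece or the fingers are pressed against the block harder than 30 N (contact force between any of long_piece, the fingers and block above 30 N).
It fails at once if the long piece or the fingers are pressed against the puzzle tray harder than 30 N (contact force between any of long_piece, the fingers and tray above 30 N).
It fails at once if another piece is tipped or moved 20 mm (distance of any of mid_piece_center, small_piece_center from where it was at the start of the episode above 0.02 m).
It fails at once if a bystander is moved 30 mm (distance of any of phone, earbuds, mug, marker, sq_piece, sanitiser, timer from where it was at the start of the episode above 0.03 m).
It also fails if it takes over 69 s, if anything falls off the work surface, if the arm or the gripper's body presses on something with over 40 N, if the wrist force passes 120 N, or if a joint passes its speed limit or range.

## Working session

There is one attempt and no reset: what is moved stays moved. The work goes in short steps, Python scripts to look and compute and a shell command to move; the robot and the scene stay as the last step left them, time stands still between calls to the robot, and variables do not carry over. Pictures are saved under pics/ and viewed, at most 13 in all, crops included, and the job is handed in when it is done.

```bash
mkdir -p pics; ls; python3 - <<'E'
from bench import ctrl, imaging
import cv2
for n in("top","side"):
    im=imaging.camera(n); cv2.imwrite(f"pics/{n}0.png",im[:,:,::-1]); i=imaging.camera_info(n); print(n,i)
o=ctrl.get_obs(); print(o)
E
```

```text
pics
top {'K': array([[400.40211764,   0.        , 278.35127657],
       [  0.        , 400.40211764, 212.55485421],
       [  0.        ,   0.        ,   1.        ]]), 'T': array([[ 0.02747606,  0.98624644, -0.16298169,  0.37352351],
       [-0.99907709,  0.03247861,  0.02810876,  0.06599054],
       [ 0.03301558,  0.16205896,  0.98622861,  1.10787066],
       [ 0.        ,  0.        ,  0.        ,  1.        ]])}
side {'K': array([[541.26096322,   0.        , 281.80704184],
       [  0.        , 541.26096322, 206.72604939],
       [  0.        ,   0.        ,   1.        ]]), 'T': array([[-0.98182521,  0.1104393 , -0.15434514,  0.32328975],
       [-0.18878518, -0.48485028,  0.85397913,  1.40063911],
       [ 0.01947857,  0.86759631,  0.49688753,  0.84931612],
       [ 0.        ,  0.        ,  0.        ,  1.        ]])}
{'time_s': 0.1, 'q': array([-1.45632772e+00,  1.81494270e-01,  1.60790843e+00,  2.43074014e-05,
        1.35381638e+00, -2.06295837e-01]), 'dq': array([-0.00011857, -0.00112488, -0.00247096,  0.001292  , -0.00113606,
        0.00047129]), 'joint_efforts': array([ 4.71045932e-04, -4.45878983e+01, -3.52234948e+01, -1.50511628e-04,
        4.20415614e-03,  6.82778045e-05]), 'eef_pos': array([ 0.18126414, -0.54518904,  0.25245854]), 'eef_rot': array([-8.11812789e-04,  9.87166409e-01,  1.59692890e-01,  4.91785814e-05]), 'wrist_force': array([0.79576233, 0.28668689, 0.6410733 ]), 'torque': array([-0.02351057, -0.00740835,  0.03825335]), 'grasp_force': 0.0, 'opening': 1.003542802912761}
```

View pics/top0.png

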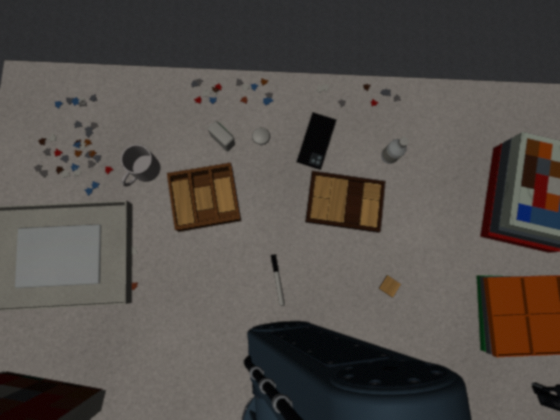

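View pics/side0.png

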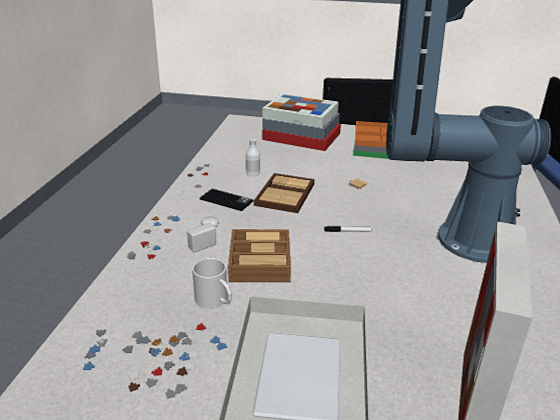

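The top view shows the block at px (168–240, 165–230), the tray at (306–385, 172–231) with its dark empty lane at about x=355, and a light piece in each well. I'll enlarge both.

```bash
cat > h.py <<'E'
import numpy as np, cv2
from bench import imaging, ctrl
def pix(n,P):
    i=imaging.camera_info(n);T=i["T"];c=(np.atleast_2d(P)-T[:3,3])@T[:3,:3]
    c=c*[1,-1,-1]; u=c@i["K"].T; return u[:,:2]/u[:,2:]
def ray(n,uv,z):
    i=imaging.camera_info(n);T=i["T"];uv=np.atleast_2d(uv).astype(float)
    d=np.c_[uv,np.ones(len(uv))]@np.linalg.inv(i["K"]).T*[1,-1,-1]@T[:3,:3].T
    o=T[:3,3]; return o+d*((z-o[2])/d[:,2])[:,None]
E
python3 - <<'E'
from h import *
im=cv2.imread("pics/top0.png"); s=cv2.imread("pics/side0.png")
a=cv2.resize(im[155:240,160:250],None,fx=4.4,fy=4.4,interpolation=cv2.INTER_CUBIC)
b=cv2.resize(im[160:245,300:390],None,fx=4.4,fy=4.4,interpolation=cv2.INTER_CUBIC)
c=cv2.resize(s[220:290,220:300],None,fx=3,fy=3); d=cv2.resize(s[165:235,245:325],None,fx=3,fy=3)
r1=np.hstack([a,b]); r2=np.hstack([c,d]); r2=cv2.copyMakeBorder(r2,0,0,0,r1.shape[1]-r2.shape[1],0)
cv2.imwrite("pics/crop1.png",np.vstack([r1,r2])[:600]); print(r1.shape,r2.shape)
hsv=cv2.cvtColor(im,cv2.COLOR_BGR2HSV)
m=((hsv[...,1]>90)&(hsv[...,0]<25)).astype(np.uint8)
m=cv2.morphologyEx(m,cv2.MORPH_CLOSE,np.ones((5,5)))
for x0,y0,x1,y1,z in((160,155,250,240,.05),(298,168,392,240,.02)):
    mm=np.zeros_like(m);mm[y0:y1,x0:x1]=m[y0:y1,x0:x1]
    cs,_=cv2.findContours(mm,cv2.RETR_EXTERNAL,cv2.CHAIN_APPROX_NONE);k=max(cs,key=cv2.contourArea)
    h=cv2.convexHull(k);bx=cv2.boxPoints(cv2.minAreaRect(k)); print(bx, ray("top",bx,z)[:,:2], cv2.minAreaRect(ray("top",h[:,0],z)[:,:2].astype(np.float32)*1000))
E
```

```text
(374, 792, 3) (210, 792, 3)
[[165.35136 173.10812]
 [230.54054 162.24326]
 [240.21623 220.2973 ]
 [175.02705 231.16217]] [[0.64608542 0.34358085]
 [0.68290334 0.16991025]
 [0.52412286 0.13678179]
 [0.48968695 0.30684222]] ((586.0972900390625, 238.7469482421875), (160.96160888671875, 174.59071350097656), 11.926987648010254)
[[305.02    220.86   ]
 [312.16    170.87999]
 [386.22    181.45998]
 [379.08    231.43999]] [[ 0.53256846 -0.03903585]
 [ 0.67510216 -0.05678635]
 [ 0.65201739 -0.26636306]
 [ 0.50970744 -0.2441529 ]] ((592.4006958007812, -150.7508087158203), (206.23182678222656, 143.6770782470703), 83.64038848876953)
```

View pics/crop1.png

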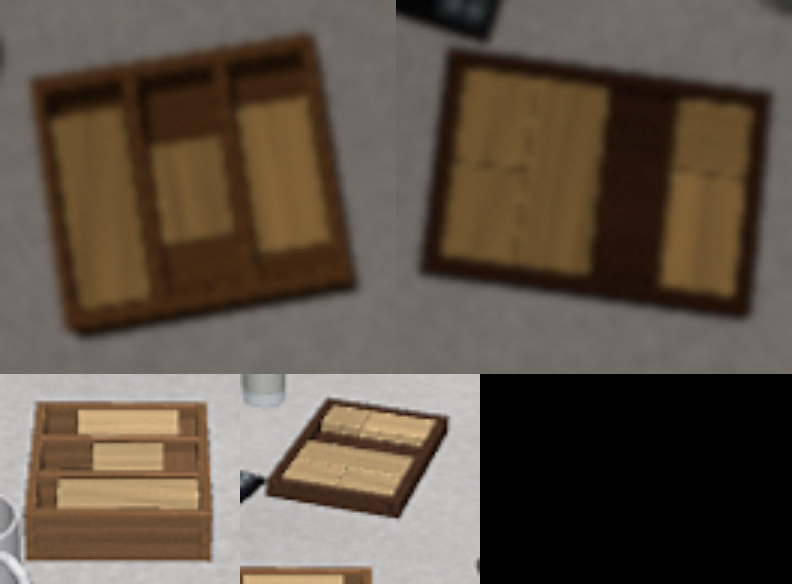

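Left well (block y=+56) holds the long piece, mid-length is in the right well, and the tray's empty lane is the third from the left (tray y=-23). Next: sub-pixel measurement in both views.

```bash
cat > m.py <<'E'
from h import *
F=6
def masks(n,file,box,light):
    im=cv2.imread(file);x0,y0,x1,y1=box
    c=cv2.resize(im[y0:y1,x0:x1],None,fx=F,fy=F,interpolation=cv2.INTER_CUBIC).astype(int)
    sat=c[...,2]-c[...,0]; v=c[...,2]
    return sat,v
def rects(n,file,box,z,f,minA,close=1):
    sat,v=masks(n,file,box,0); m=f(sat,v).astype(np.uint8)
    if close>1:m=cv2.morphologyEx(m,cv2.MORPH_CLOSE,np.ones((close,close)))
    m=cv2.morphologyEx(m,cv2.MORPH_OPEN,np.ones((7,7)))
    cs,_=cv2.findContours(m,cv2.RETR_EXTERNAL,cv2.CHAIN_APPROX_NONE); out=[]
    for k in cs:
        if cv2.contourArea(k)<minA*F*F: continue
        p=(k[:,0]+.5)/F-.5+np.array(box[:2]); w=ray(n,p,z)[:,:2]*1000
        (cx,cy),(a,b),t=cv2.minAreaRect(w.astype(np.float32))
        if a<b:a,b,t=b,a,t-90
        out.append((round(cx,1),round(cy,1),round(a,1),round(b,1),round((t+90)%180-90,2)))
    return out
E
python3 - <<'E'
from m import *
for n,bb,tb in(("top",(160,155,250,240),(298,165,392,240)),("side",(222,222,298,290),(248,168,322,216))):
    f=f"pics/{n}0.png"
    for nm,box in(("b",bb),("t",tb)):
        s,v=masks(n,f,box,0); print(n,nm,"v",np.percentile(v,[2,20,40,60,80,98]),"s",np.percentile(s,[2,20,40,60,80,98]))
    th=np.percentile(masks(n,f,bb,0)[1],90)*.8
    print("pieces",rects(n,f,bb,.048,lambda s,v:(v>th)&(s>40),60))
    print("planks",rects(n,f,tb,.018,lambda s,v:(v>th)&(s>40),60,9))
    print("block",rects(n,f,bb,.05,lambda s,v:s>25,60,25))
    print("tray",rects(n,f,tb,.02,lambda s,v:(s>18)|(v<60),60,25))
E
```

```text
top b v [ 34.  67. 105. 111. 114. 125.] s [10. 11. 11. 41. 54. 72.]
top t v [ 31.  49. 102. 109. 112. 118.] s [ 9. 10. 11. 27. 60. 68.]
pieces [(582.4, 238.8, 60.4, 42.2, 11.04), (569.4, 292.9, 119.2, 41.7, 12.63), (593.8, 183.4, 92.8, 42.9, 12.06)]
planks [(585.8, -220.5, 120.1, 45.9, -6.35), (598.5, -105.3, 119.1, 89.5, -6.39)]
block [(587.9, 239.4, 176.5, 160.0, -78.13)]
tray [(603.1, -142.9, 226.5, 168.3, 83.67)]
side b v [ 92. 111. 137. 187. 194. 210.] s [-2.  3. 43. 56. 69. 80.]
side t v [ 43.  95. 182. 191. 195. 206.] s [-2.  3.  4. 31. 64. 78.]
pieces [(569.8, 300.5, 119.4, 42.2, 12.48), (581.8, 245.5, 60.7, 41.8, 13.45), (593.4, 193.4, 91.1, 46.6, 12.64)]
planks [(598.3, -97.8, 120.9, 87.2, -6.08), (586.6, -201.1, 120.5, 65.5, -5.96)]
block [(582.4, 276.9, 239.0, 158.0, -77.95)]
tray [(600.7, -125.2, 243.6, 171.1, 83.63)]
```

```bash
cat > d.py <<'E'
import sys,numpy as np
from scipy.spatial.transform import Rotation as Ro
from bench import ctrl
def go(x,y,z,phi):
    o=ctrl.get_obs();w=o["eef_rot"];R=Ro.from_quat([w[1],w[2],w[3],w[0]]).as_matrix()
    d=R.T@(np.array([x,y,z])/1000-o["eef_pos"])*100; ph=np.degrees(np.arctan2(R[1,0],R[0,0]))
    print("cm",d.round(2),"roll",round(ph-phi,2),"| now",(o["eef_pos"]*1000).round(1),"phi",round(ph,2),"t",round(o["time_s"],2),"F",o["wrist_force"].round(1),"op",round(o["opening"],3),"tilt z",R[2,2].round(5))
if __name__=="__main__": go(*map(float,sys.argv[1:]))
E
python3 d.py 614.8 302.8 160 12.3
```

```text
cm [ 67.88 -66.79   9.38] roll 6.08 | now [ 181.3 -545.2  252.5] phi 18.38 t 0.1 F [0.8 0.3 0.6] op 1.004 tilt z -1.0
```

```bash
python3 -m pendant '[[3,-3,0,0],[6,-6,0,0],[9,-9,0,0],[12,-12,0,0],[15,-15,0,0],[18,-18,0,0],[21,-21,0,0],[24,-24,0,0],[27,-27,0,1],[30,-30,0,2],[33,-33,0,3],[36,-36,0,3]]' 0; python3 d.py 614.8 302.8 160 12.3
```

```text
time_s: 1.1
eef_pos: [0.4056, -0.0966, 0.2533]
eef_rot: [0.0, 0.991, 0.133, 0.0]
wrist_force: [1.7, -0.8, -0.4]
opening: 0.001
grasp_force: 0.0
cm [ 30.72 -33.     9.33] roll 3.01 | now [405.6 -96.6 253.3] phi 15.31 t 1.1 F [ 1.7 -0.8 -0.4] op 0.001 tilt z -1.0
```

```bash
python3 -m pendant '[[3,-3,0,0],[6,-6,0,0],[9,-9,0,1],[12,-12,0,2],[15,-15,0,3],[18,-18,0,3],[21,-21,2,3],[24,-24,4,3],[27,-27,6,3],[29,-29.5,8,3],[30,-31.5,9,3],[30,-31.5,9,3]]'; python3 -m pendant '[[0,0,0,0],[0,0,0,0],[0,0,0,0]]';python3 d.py 614.8 302.8 160 12.3; python3 - <<'E'
from h import *
s=imaging.camera("side");t=imaging.camera("top")
p=ctrl.get_obs()["eef_pos"]
for n,im in(("side",s),("top",t)):
    cv2.imwrite(f"pics/{n}1.png",im[:,:,::-1]); print(n,pix(n,[p,p-[0,0,.022]]))
u,v=pix("side",[p])[0].astype(int)
cv2.imwrite("pics/crop2.png",cv2.resize(s[v-60:v+60,u-80:u+80,::-1],None,fx=5,fy=5,interpolation=cv2.INTER_CUBIC)); print(u-80,v-60)
E
```

```text
time_s: 2.1
eef_pos: [0.6086, 0.2894, 0.1561]
eef_rot: [-0.0, 0.994, 0.11, -0.004]
wrist_force: [-1.7, -0.9, -1.0]
opening: -0.003
grasp_force: 0.0
time_s: 2.35
eef_pos: [0.6114, 0.2838, 0.1643]
eef_rot: [0.0, 0.994, 0.107, 0.001]
wrist_force: [0.3, -0.8, 1.1]
opening: 0.002
grasp_force: 0.0
cm [ 0.73 -1.78  0.43] roll 0.03 | now [611.4 283.8 164.3] phi 12.33 t 2.35 F [ 0.3 -0.8  1.1] op 0.002 tilt z -1.0
side [[247.17189011 214.93085679]
 [247.28057745 222.52012803]]
top [[177.70859699 175.45436602]
 [179.63151697 177.72239328]]
167 154
```

View pics/crop2.png

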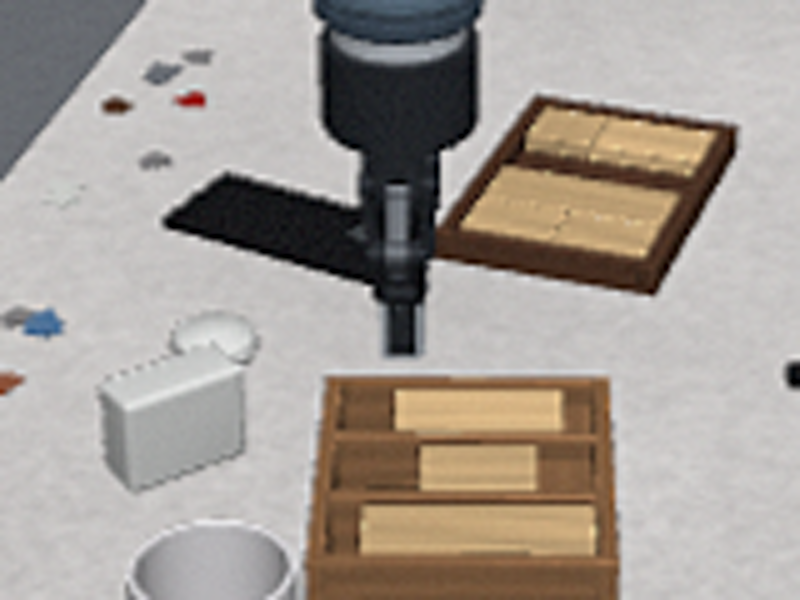

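```bash
python3 -m pendant '[[0,0,0,0],[0,0,0,0],[0,0,0,0],[0,0,0,0],[0,0,0,0],[0,0,0,0],[0,0,0,0],[0,0,0,0]]' 1; python3 - <<'E'
from h import *
s=imaging.camera("side");t=imaging.camera("top")
o=ctrl.get_obs();p=o["eef_pos"];a=np.radians(12.33-90);y=np.array([np.cos(a),np.sin(a),0]);print(p)
x=np.array([-y[1],y[0],0])
out=[]
for n,im in(("side",s),("top",t)):
    cv2.imwrite(f"pics/{n}2.png",im[:,:,::-1])
    u,v=pix(n,[p-[0,0,.009]])[0]; u0,v0=int(u)-28,int(v)-28
    c=cv2.resize(im[v0:v0+56,u0:u0+56,::-1],None,fx=7,fy=7,interpolation=cv2.INTER_CUBIC); out.append(c)
    for nm,k in(("inner far",.0425),("outer far",.057),("inner near",-.0425),("outer near",-.057)):
        q=[p-[0,0,.009]+k*y+e*x for e in(-.011,.011)]
        print(n,nm,((pix(n,q)-[u0,v0]+.5)*7).round(0).tolist())
cv2.imwrite("pics/crop3.png",np.hstack(out))
E
```

```text
time_s: 3.12
eef_pos: [0.611, 0.2847, 0.1632]
eef_rot: [0.0, 0.994, 0.108, -0.0]
wrist_force: [-0.6, -0.1, 0.9]
opening: 0.999
grasp_force: 0.0
[0.61104345 0.28469304 0.16323435]
side inner far [[236.0, 146.0], [175.0, 145.0]]
side outer far [[237.0, 126.0], [177.0, 126.0]]
side inner near [[230.0, 270.0], [167.0, 269.0]]
side outer near [[229.0, 292.0], [165.0, 292.0]]
top inner far [[327.0, 214.0], [318.0, 154.0]]
top outer far [[369.0, 207.0], [359.0, 147.0]]
top inner near [[83.0, 257.0], [74.0, 196.0]]
top outer near [[41.0, 264.0], [32.0, 203.0]]
```

View pics/crop3.png

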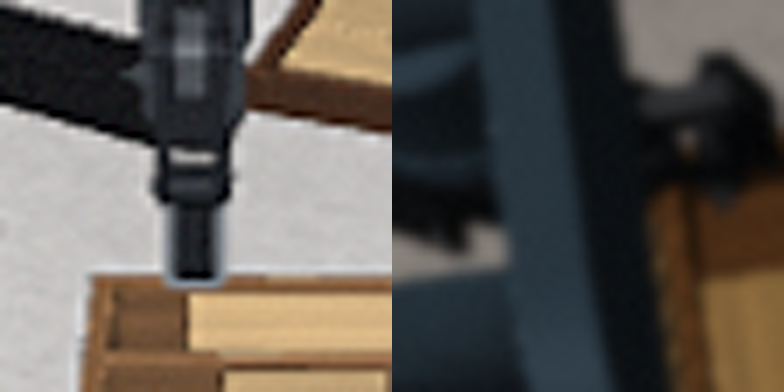

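The open fingertips match the prediction to within about 1 px in the side view (near tip at crop (195,283), predicted x 197). The two views still disagree by 7 mm in y, so I'll use the middle for pressing and refine by touch later.

```bash
python3 d.py 614 306 90 12.2
```

```text
cm [ 0.75 -2.02  7.32] roll 0.19 | now [611.  284.7 163.2] phi 12.39 t 3.22 F [-0.2 -0.3  0.2] op 1.0 tilt z -1.0
```

```bash
python3 -m pendant '[[0.7,-2,0,0],[0.7,-2,0,0],[0.7,-2,0,0],[0.7,-2,0,0],[0.7,-2,2,0],[0.7,-2,4,0],[0.7,-2,6,0],[0.7,-2,7.3,0],[0.7,-2,7.3,0],[0.7,-2,7.3,0],[0.7,-2,7.3,0]]' 0;python3 d.py 614 306 66 12.2
```

```text
time_s: 4.13
eef_pos: [0.6145, 0.3057, 0.0915]
eef_rot: [-0.0, 0.994, 0.108, 0.001]
wrist_force: [0.8, 0.3, 0.5]
opening: 0.004
grasp_force: 0.0
cm [-0.04 -0.04  2.55] roll 0.17 | now [614.5 305.7  91.5] phi 12.37 t 4.13 F [0.8 0.3 0.5] op 0.004 tilt z -1.0
```

```bash
python3 -m pendant '[[0,0,0.5,0],[0,0,1,0],[0,0,1.5,0],[0,0,2,0],[0,0,2.3,0],[0,0,2.3,0],[0,0,2.3,0]]';python3 d.py 614 306 58 12.2
```

```text
time_s: 4.72
eef_pos: [0.6134, 0.3056, 0.0668]
eef_rot: [0.0, 0.994, 0.108, -0.0]
wrist_force: [-1.0, -0.8, -0.1]
opening: 0.002
grasp_force: 0.0
cm [ 0.07 -0.03  0.88] roll 0.18 | now [613.4 305.6  66.8] phi 12.38 t 4.72 F [-1.  -0.8 -0.1] op 0.002 tilt z -1.0
```

```bash
python3 -m pendant '[[0,0,0.2,0],[0,0,0.4,0],[0,0,0.6,0],[0,0,0.6,0]]';python3 -m pendant '[[0,0,0.1,0],[0,0,0.2,0],[0,0,0.2,0]]'
```

```text
time_s: 5.05
eef_pos: [0.6134, 0.3056, 0.0608]
eef_rot: [0.0, 0.994, 0.108, -0.0]
wrist_force: [-0.6, 0.5, -0.2]
opening: -0.002
grasp_force: 0.1
time_s: 5.3
eef_pos: [0.6135, 0.3056, 0.0591]
eef_rot: [0.0, 0.994, 0.108, -0.0]
wrist_force: [0.7, 0.4, -0.1]
opening: -0.0
grasp_force: 0.1
```

```bash
python3 -m pendant '[[0,0,0.1,0],[0,0,0.1,0]]';python3 -m pendant '[[0,0,0.1,0],[0,0,0.1,0]]';python3 -m pendant '[[0,0,0.1,0],[0,0,0.1,0]]'
```

```text
time_s: 5.47
eef_pos: [0.6139, 0.3057, 0.0586]
eef_rot: [-0.0, 0.994, 0.108, 0.0]
wrist_force: [-0.0, -0.5, 1.2]
opening: -0.003
grasp_force: 0.3
time_s: 5.63
eef_pos: [0.6144, 0.3058, 0.0583]
eef_rot: [-0.0, 0.994, 0.108, 0.001]
wrist_force: [0.8, 0.3, 3.9]
opening: -0.003
grasp_force: 1.7
time_s: 5.8
eef_pos: [0.6149, 0.306, 0.0579]
eef_rot: [-0.0, 0.994, 0.108, 0.001]
wrist_force: [0.1, -0.6, 6.7]
opening: 0.002
grasp_force: 3.1
```

```bash
python3 -m pendant '[[0.15,0,0.1,0],[0.3,0,0.2,0],[0.45,0,0.25,0],[0.6,0,0.32,0],[0.75,0,0.4,0],[0.9,0,0.45,0]]';python3 d.py 0 0 0 0; python3 -m pendant '[[0.1,0,0.04,0],[0.2,0,0.09,0],[0.3,0,0.13,0]]'; python3 d.py 0 0 0 0
```

```text
time_s: 6.3
eef_pos: [0.6239, 0.308, 0.0537]
eef_rot: [-0.0, 0.994, 0.108, 0.002]
wrist_force: [-0.6, -0.4, 7.7]
opening: -0.002
grasp_force: 3.6
cm [-67.56  16.71   5.14] roll 12.38 | now [623.9 308.   53.7] phi 12.38 t 6.3 F [-0.6 -0.4  7.7] op -0.002 tilt z -0.99999
time_s: 6.55
eef_pos: [0.6268, 0.3087, 0.0525]
eef_rot: [-0.0, 0.994, 0.108, 0.002]
wrist_force: [-0.7, -1.0, 8.4]
opening: 0.002
grasp_force: 3.7
cm [-67.86  16.71   5.01] roll 12.38 | now [626.8 308.7  52.5] phi 12.38 t 6.55 F [-0.7 -1.   8.4] op 0.002 tilt z -0.99999
```

```bash
python3 -m pendant '[[0.1,0,0.04,0],[0.2,0,0.09,0]]';python3 -m pendant '[[0.1,0,0.04,0],[0.2,0,0.09,0],[0.2,0,0.09,0]]';  python3 - <<'E'
from h import *
s=imaging.camera("side");cv2.imwrite("pics/side3.png",s[:,:,::-1])
cv2.imwrite("pics/crop4.png",cv2.resize(s[190:290,200:330,::-1],None,fx=5,fy=5,interpolation=cv2.INTER_CUBIC))
E
```

```text
time_s: 6.72
eef_pos: [0.6287, 0.3091, 0.0515]
eef_rot: [-0.0, 0.994, 0.108, 0.002]
wrist_force: [-0.8, 0.5, 8.9]
opening: -0.003
grasp_force: 3.8
time_s: 6.97
eef_pos: [0.6307, 0.3095, 0.0507]
eef_rot: [-0.0, 0.994, 0.108, 0.002]
wrist_force: [-0.4, -0.1, 8.4]
opening: 0.003
grasp_force: 3.8
```

View pics/crop4.png

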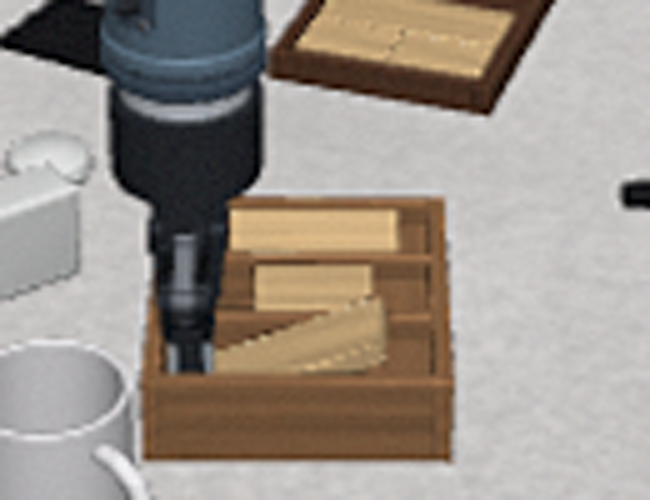

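Piece is tipped and its near end stands above the walls at about crop (385,300–360), so block x≈-46, which is where it should be against the far wall. One more small nudge, then release straight up.

```bash
python3 -m pendant '[[0.1,0,0.04,0],[0.2,0,0.09,0],[0.2,0,0.09,0]]';python3 -m pendant '[[0,0,-0.3,0],[0,0,-1,0],[0,0,-3,0],[0,0,-5,0],[0,0,-7,0],[0,0,-9,0],[0,0,-9,0],[0,0,-9,0],[0,0,-9,0]]'; python3 - <<'E'
from h import *
s=imaging.camera("side");t=imaging.camera("top");cv2.imwrite("pics/side4.png",s[:,:,::-1]);cv2.imwrite("pics/top4.png",t[:,:,::-1])
cv2.imwrite("pics/crop5.png",np.hstack([cv2.resize(s[190:290,220:320,::-1],None,fx=4,fy=4,interpolation=cv2.INTER_CUBIC),cv2.resize(t[150:250,155:255,::-1],None,fx=4,fy=4,interpolation=cv2.INTER_CUBIC)]))
E
python3 d.py 0 0 0 12
```

```text
time_s: 7.27
eef_pos: [0.6325, 0.31, 0.0498]
eef_rot: [-0.0, 0.994, 0.108, 0.001]
wrist_force: [-1.0, -0.0, 9.1]
opening: -0.008
grasp_force: 3.9
time_s: 8.02
eef_pos: [0.6305, 0.3093, 0.1368]
eef_rot: [0.0, 0.994, 0.108, -0.001]
wrist_force: [0.2, -0.3, -0.2]
opening: 0.001
grasp_force: 0.0
cm [-68.13  16.69  13.8 ] roll 0.38 | now [630.1 309.1 135.8] phi 12.38 t 8.12 F [-0.1 -0.2 -0.1] op 0.002 tilt z -0.99999
```

View pics/crop5.png

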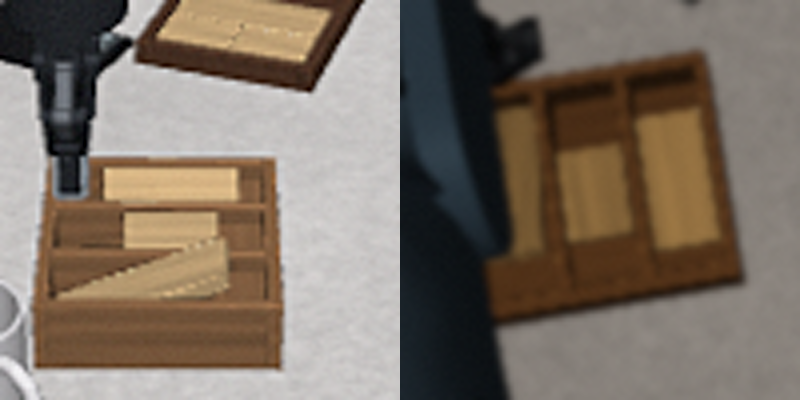

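Piece stays tipped at about 24° (near end crop (228,240–290)), untouched. Now over to the raised end, fingers open.

```bash
python3 d.py 542.6 290.8 110 12.3
```

```text
cm [-8.93 -0.08  2.61] roll 0.08 | now [630.1 309.1 135.8] phi 12.38 t 8.12 F [-0.1 -0.2 -0.1] op 0.002 tilt z -0.99999
```

```bash
python3 -m pendant '[[-2,0,0,0],[-4,0,0,0],[-6,0,0,0],[-8,0,0,0],[-8.9,-0.1,0,0.1],[-8.9,-0.1,1,0.1],[-8.9,-0.1,2,0.1],[-8.9,-0.1,2.6,0.1],[-8.9,-0.1,2.6,0.1],[-8.9,-0.1,2.6,0.1],[-8.9,-0.1,2.6,0.1]]' 1;python3 d.py 542.6 290.8 72.5 12.3
```

```text
time_s: 9.03
eef_pos: [0.5446, 0.2914, 0.1115]
eef_rot: [0.0, 0.994, 0.107, -0.0]
wrist_force: [0.1, 0.4, -0.6]
opening: 1.002
grasp_force: 0.0
cm [-0.21  0.02  3.9 ] roll -0.03 | now [544.6 291.4 111.5] phi 12.27 t 9.03 F [ 0.1  0.4 -0.6] op 1.002 tilt z -1.0
```

```bash
python3 -m pendant '[[0,0,1,0],[0,0,2,0],[0,0,3,0],[0,0,3.7,0],[0,0,3.7,0],[0,0,3.7,0],[0,0,3.7,0]]';python3 -m pendant '[[0,0,0,0],[0,0,0,0],[0,0,0,0],[0,0,0,0]]' 0.66; python3 -m pendant '[[0,0,0,0],[0,0,0,0],[0,0,0,0]]' 0.6; python3 d.py 542.6 290.8 72.5 12.3
```

```text
time_s: 9.62
eef_pos: [0.5442, 0.2915, 0.0749]
eef_rot: [-0.0, 0.994, 0.107, 0.0]
wrist_force: [-0.6, 0.1, 0.5]
opening: 0.999
grasp_force: 0.0
time_s: 9.95
eef_pos: [0.5443, 0.2915, 0.0752]
eef_rot: [-0.0, 0.994, 0.107, 0.0]
wrist_force: [-0.2, -0.6, -0.0]
opening: 0.659
grasp_force: 0.0
time_s: 10.2
eef_pos: [0.544, 0.2914, 0.0748]
eef_rot: [-0.0, 0.994, 0.107, 0.0]
wrist_force: [-1.0, 0.1, -1.2]
opening: 0.599
grasp_force: 0.0
cm [-0.15  0.03  0.23] roll -0.02 | now [544.  291.4  74.8] phi 12.28 t 10.2 F [-1.   0.1 -1.2] op 0.599 tilt z -1.0
```

Descend the last 2 mm, take a look with the side and top views, and close in small steps.

```bash
python3 -m pendant '[[-0.1,0,0.1,0],[-0.1,0,0.2,0],[-0.1,0,0.2,0]]' 0.58; python3 -m pendant '[[0,0,0,0],[0,0,0,0]]' 0.56;python3 -m pendant '[[0,0,0,0],[0,0,0,0]]' 0.545;  python3 - <<'E'
from h import *
s=imaging.camera("side");t=imaging.camera("top");cv2.imwrite("pics/side5.png",s[:,:,::-1]);cv2.imwrite("pics/top5.png",t[:,:,::-1])
cv2.imwrite("pics/crop6.png",np.hstack([cv2.resize(s[200:275,230:305,::-1],None,fx=5.3,fy=5.3,interpolation=cv2.INTER_CUBIC),cv2.resize(t[160:235,165:240,::-1],None,fx=5.3,fy=5.3,interpolation=cv2.INTER_CUBIC)]))
E
```

```text
time_s: 10.45
eef_pos: [0.5428, 0.2911, 0.0724]
eef_rot: [0.0, 0.994, 0.107, -0.0]
wrist_force: [-0.5, 0.2, -0.1]
opening: 0.581
grasp_force: 0.0
time_s: 10.62
eef_pos: [0.5429, 0.291, 0.0726]
eef_rot: [0.0, 0.994, 0.107, -0.0]
wrist_force: [-0.3, -1.4, -0.2]
opening: 0.558
grasp_force: 0.6
time_s: 10.78
eef_pos: [0.5431, 0.2905, 0.0728]
eef_rot: [0.001, 0.994, 0.107, -0.0]
wrist_force: [-0.9, -5.3, 1.0]
opening: 0.547
grasp_force: 2.2
```

View pics/crop6.png

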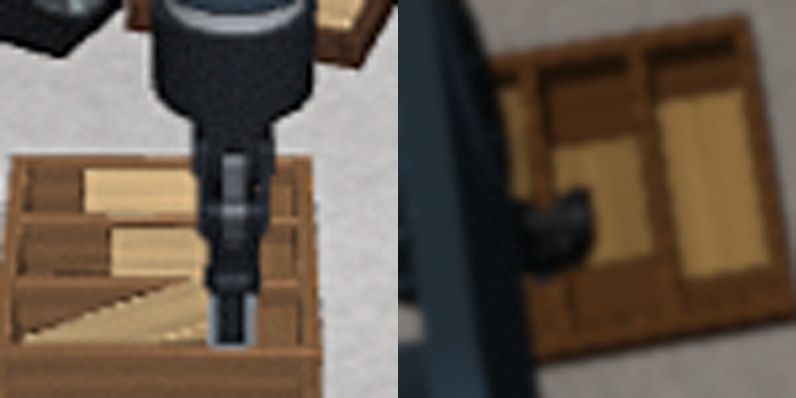

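Fingers straddle the raised end (side crop (232,300–345)). Contact pushes the tool to −y, so the tool is about 3 mm too far +y, which confirms the top camera. I'll shift it and close.

```bash
python3 -m pendant '[[0,0.1,0,0],[0,0.2,0,0],[0,0.3,0,0],[0,0.3,0,0]]' 0.56; python3 -m pendant '[[0,0,0,0],[0,0,0,0],[0,0,0,0]]' 0.54;python3 -m pendant '[[0,0,0,0],[0,0,0,0],[0,0,0,0]]' 0.525
```

```text
time_s: 11.22
eef_pos: [0.5438, 0.2884, 0.0729]
eef_rot: [-0.0, 0.994, 0.107, 0.0]
wrist_force: [-0.3, 0.1, -0.4]
opening: 0.557
grasp_force: 0.0
time_s: 11.47
eef_pos: [0.5437, 0.2884, 0.0728]
eef_rot: [-0.0, 0.994, 0.107, 0.0]
wrist_force: [0.1, 1.7, -0.6]
opening: 0.537
grasp_force: 0.0
time_s: 11.72
eef_pos: [0.5437, 0.2883, 0.0728]
eef_rot: [-0.0, 0.994, 0.107, 0.0]
wrist_force: [-0.2, 0.1, 0.4]
opening: 0.522
grasp_force: 0.0
```

Centred with no lateral force, so I'll grip and lift.

```bash
python3 -m pendant '[[0,0,0,0],[0,0,0,0],[0,0,0,0],[0,0,0,0]]' 0.45; python3 -m pendant '[[-0.05,0,-0.3,0],[-0.1,0,-0.8,0],[-0.1,0,-1.6,0],[-0.1,0,-2.4,0],[-0.1,0,-3.2,0]]' 0; python3 d.py 590.8 -174.6 160 -6.37
```

```text
time_s: 12.05
eef_pos: [0.5437, 0.2883, 0.073]
eef_rot: [0.0, 0.994, 0.107, -0.0]
wrist_force: [-1.5, -0.2, 4.3]
opening: 0.497
grasp_force: 60.6
time_s: 12.47
eef_pos: [0.543, 0.2881, 0.1059]
eef_rot: [-0.0, 0.994, 0.107, 0.0]
wrist_force: [-0.1, -0.1, 0.8]
opening: 0.498
grasp_force: 60.7
cm [-5.17 46.23 -5.41] roll 18.65 | now [543.  288.1 105.9] phi 12.28 t 12.47 F [-0.1 -0.1  0.8] op 0.498 tilt z -1.0
```

```bash
python3 d.py 549.5 -169.8 160 -6.37; python3 -m pendant '[[0,0,-2,0],[0,0,-4,0],[0,0,-5.4,0],[0,3,-5.4,1],[0,6,-5.4,3],[-1,9,-5.4,5],[-2,12,-5.4,7],[-3,15,-5.4,9],[-4,18,-5.4,11],[-5,21,-5.4,13],[-6,24,-5.4,15],[-7,27,-5.4,17]]'; python3 d.py 549.5 -169.8 160 -6.37
```

```text
cm [-9.1  44.88 -5.42] roll 18.65 | now [543.  288.1 105.9] phi 12.28 t 12.47 F [-0.1 -0.1  0.8] op 0.498 tilt z -1.0
time_s: 13.47
eef_pos: [0.5317, 0.0078, 0.1599]
eef_rot: [0.0, 0.999, -0.042, 0.001]
wrist_force: [0.5, -0.4, -0.0]
opening: 0.492
grasp_force: 60.8
cm [ 3.26 17.55 -0.  ] roll 1.56 | now [531.7   7.8 159.9] phi -4.81 t 13.47 F [ 0.5 -0.4 -0. ] op 0.492 tilt z -1.0
```

```bash
python3 -m pendant '[[1,3,0,0.5],[1.5,6,0,1],[2,9,0,1.5],[2.5,12,0,1.5],[3,14,0,1.5],[3.2,15.5,0,1.5],[3.2,15.5,0,1.5],[3.2,15.5,0,1.5],[3.2,15.5,0,1.5]]'; python3 d.py 549.5 -169.8 120 -6.37
```

```text
time_s: 14.22
eef_pos: [0.5507, -0.1468, 0.1589]
eef_rot: [-0.0, 0.999, -0.054, -0.0]
wrist_force: [0.6, 0.2, -0.3]
opening: 0.496
grasp_force: 60.8
cm [0.13 2.3  3.89] roll 0.17 | now [ 550.7 -146.8  158.9] phi -6.2 t 14.22 F [ 0.6  0.2 -0.3] op 0.496 tilt z -1.0
```

```bash
python3 -m pendant '[[0.1,1,0,0.1],[0.1,2,0,0.2],[0.1,2.3,0.5,0.2],[0.1,2.3,1.5,0.2],[0.1,2.3,2.5,0.2],[0.1,2.3,2.8,0.2],[0.1,2.3,2.8,0.2],[0.1,2.3,2.8,0.2],[0.1,2.3,2.8,0.2]]'; python3 d.py 549.5 -169.8 120 -6.37; python3 - <<'E'
from h import *
s=imaging.camera("side");t=imaging.camera("top");cv2.imwrite("pics/side6.png",s[:,:,::-1]);cv2.imwrite("pics/top6.png",t[:,:,::-1])
cv2.imwrite("pics/crop7.png",np.hstack([cv2.resize(s[150:250,240:340,::-1],None,fx=4,fy=4,interpolation=cv2.INTER_CUBIC),cv2.resize(t[150:250,295:395,::-1],None,fx=4,fy=4,interpolation=cv2.INTER_CUBIC)]))
E
```

```text
time_s: 14.97
eef_pos: [0.5496, -0.1706, 0.1309]
eef_rot: [0.0, 0.998, -0.056, 0.0]
wrist_force: [0.4, -0.3, -0.4]
opening: 0.494
grasp_force: 60.9
cm [-0.02 -0.08  1.09] roll -0.03 | now [ 549.6 -170.6  130.9] phi -6.4 t 14.97 F [ 0.4 -0.3 -0.4] op 0.494 tilt z -1.0
```

View pics/crop7.png

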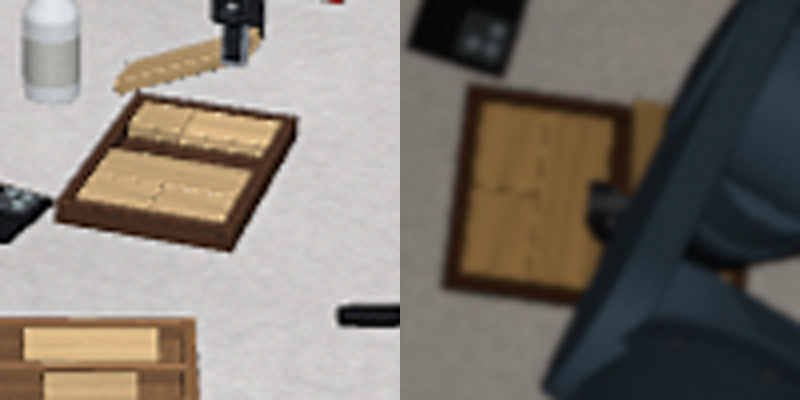

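Side: piece held tilted over the tray. Top: far end's left corner is visible at about px (353,175). I'll compare that with the forward kinematics to pin down the top camera's offset.

```bash
python3 - <<'E'
from m import *
p=np.array([549.6,-170.6])/1000; a=np.radians(-6.4); xd=np.array([np.cos(a),np.sin(a)]); yd=np.array([-xd[1],xd[0]])
# left edge of the piece: light/dark transition along rows
im=cv2.imread("pics/top6.png").astype(float)[...,2]
pts=[]
for r in range(178,188):
    row=im[r,346:362]; g=np.diff(cv2.GaussianBlur(row[None],(1,1),0)[0])
    k=int(np.argmax(g)); w=np.clip(g[max(0,k-1):k+2],0,None); c=346+.5+(np.arange(max(0,k-1),k+2)*w).sum()/w.sum(); pts.append((c,r))
pts=np.array(pts); print(pts[:,0].round(2))
# intersect viewing ray with tilted top face: z as function of distance ahead s: far top s=.1016 z=.075
for uv in pts[::2]:
    z=.075
    for _ in range(10):
        w=ray("top",uv,z)[0]; s=(w[:2]-p)@xd; z=.075+(.1016-s)*np.tan(np.radians(24))
    print(w.round(4),"ahead",round(s*1000,1),"lat",round((w[:2]-p)@yd*1000,2))
for col in(356,358,360):
    c=im[165:185,col];g=np.diff(c); k=int(np.argmax(g)); w=ray("top",(col,165.5+k),.075)[0]; print("far end ahead",((w[:2]-p)@xd*1000).round(1),"row",165.5+k)
E
```

```text
[352.69 352.68 352.64 352.68 352.75 352.73 352.71 352.7  352.66 352.66]
[ 0.643  -0.1584  0.0795] ahead 91.5 lat 22.55
[ 0.6369 -0.1576  0.0823] ahead 85.3 lat 22.62
[ 0.6307 -0.1573  0.085 ] ahead 79.2 lat 22.24
[ 0.6246 -0.1566  0.0877] ahead 73.0 lat 22.27
[ 0.6186 -0.1559  0.0904] ahead 66.9 lat 22.34
far end ahead 114.6 row 170.5
far end ahead 123.7 row 167.5
far end ahead 119.0 row 169.5
```

```bash
python3 -m pendant '[[0,-0.04,1,0],[0,-0.04,2,0],[0,-0.04,3,0],[0,-0.04,3.5,0],[0,-0.04,4,0],[0,-0.04,4,0],[0,-0.04,4,0]]'; python3 -m pendant '[[0,0,0.2,0],[0,0,0.4,0],[0,0,0.6,0],[0,0,0.6,0]]';python3 -m pendant '[[0,0,0.2,0],[0,0,0.4,0],[0,0,0.6,0],[0,0,0.6,0]]'; python3 d.py 549.5 -169.8 70 -6.37
```

```text
time_s: 15.65
eef_pos: [0.5493, -0.1703, 0.0903]
eef_rot: [-0.0, 0.998, -0.056, -0.0]
wrist_force: [-0.1, -0.1, -0.0]
opening: 0.493
grasp_force: 60.9
time_s: 15.98
eef_pos: [0.5493, -0.1703, 0.0846]
eef_rot: [-0.0, 0.998, -0.056, -0.0]
wrist_force: [-0.3, -0.7, 0.3]
opening: 0.493
grasp_force: 60.9
time_s: 16.32
eef_pos: [0.5492, -0.1702, 0.0783]
eef_rot: [-0.0, 0.998, -0.056, -0.0]
wrist_force: [-0.2, -0.1, -0.7]
opening: 0.495
grasp_force: 60.9
cm [ 0.03 -0.04  0.83] roll -0.05 | now [ 549.2 -170.2   78.3] phi -6.42 t 16.32 F [-0.2 -0.1 -0.7] op 0.495 tilt z -1.0
```

No contact below plank height, so the far end is inside the lane. Continuing gently.

```bash
python3 -m pendant '[[0,0,0.2,0],[0,0,0.3,0],[0,0,0.4,0],[0,0,0.4,0]]';python3 -m pendant '[[0,0,0.1,0],[0,0,0.2,0],[0,0,0.2,0]]'; python3 -m pendant '[[0,0,0.1,0],[0,0,0.2,0],[0,0,0.2,0]]'
```

```text
time_s: 16.65
eef_pos: [0.5493, -0.1703, 0.0745]
eef_rot: [-0.0, 0.998, -0.056, -0.0]
wrist_force: [-0.1, -0.2, -0.1]
opening: 0.496
grasp_force: 60.9
time_s: 16.9
eef_pos: [0.5493, -0.1703, 0.0726]
eef_rot: [-0.0, 0.998, -0.056, -0.0]
wrist_force: [-0.6, -0.6, -0.2]
opening: 0.494
grasp_force: 60.9
time_s: 17.15
eef_pos: [0.5494, -0.1704, 0.0707]
eef_rot: [0.0, 0.998, -0.056, -0.0]
wrist_force: [-0.8, -0.1, 0.5]
opening: 0.498
grasp_force: 61.0
```

```bash
python3 -m pendant '[[0,0,0.1,0],[0,0,0.2,0],[0,0,0.2,0]]'; python3 -m pendant '[[0,0,0.1,0],[0,0,0.2,0],[0,0,0.2,0]]'; python3 -m pendant '[[-0.03,0,0.1,0],[-0.05,0,0.2,0],[-0.05,0,0.2,0]]'
```

```text
time_s: 17.4
eef_pos: [0.549, -0.1703, 0.0688]
eef_rot: [-0.0, 0.998, -0.056, -0.001]
wrist_force: [-5.3, 1.1, 5.5]
opening: 0.494
grasp_force: 61.5
time_s: 17.65
eef_pos: [0.5484, -0.1703, 0.0668]
eef_rot: [-0.0, 0.998, -0.056, -0.001]
wrist_force: [-8.0, 0.4, 7.4]
opening: 0.498
grasp_force: 61.9
time_s: 17.9
eef_pos: [0.5477, -0.1704, 0.0648]
eef_rot: [-0.0, 0.998, -0.056, -0.001]
wrist_force: [-9.1, 0.3, 7.8]
opening: 0.492
grasp_force: 62.1
```

Pivoting in the grip as hoped (Fz about 8 N). I'll ease back a little while lowering.

```bash
python3 -m pendant '[[-0.1,0,0.1,0],[-0.15,0,0.2,0],[-0.2,0,0.3,0],[-0.25,0,0.4,0]]'; python3 -m pendant '[[-0.05,0,0.15,0],[-0.1,0,0.3,0],[-0.13,0,0.45,0],[-0.16,0,0.6,0]]';  python3 d.py 549.5 -169.8 70 -6.37
```

```text
time_s: 18.23
eef_pos: [0.5463, -0.1703, 0.0612]
eef_rot: [0.0, 0.998, -0.056, -0.0]
wrist_force: [-5.0, -1.8, 6.1]
opening: 0.496
grasp_force: 62.0
time_s: 18.57
eef_pos: [0.5444, -0.17, 0.0551]
eef_rot: [0.0, 0.998, -0.056, -0.0]
wrist_force: [-6.7, -0.9, 6.1]
opening: 0.495
grasp_force: 62.1
cm [ 0.5  -0.08 -1.49] roll -0.06 | now [ 544.4 -170.    55.1] phi -6.43 t 18.57 F [-6.7 -0.9  6.1] op 0.495 tilt z -1.0
```

```bash
python3 -m pendant '[[-0.06,0,0.15,0],[-0.1,0,0.3,0],[-0.13,0,0.45,0],[-0.15,0,0.6,0],[-0.17,0,0.75,0]]'; python3 -m pendant '[[-0.03,0,0.15,0],[-0.05,0,0.3,0],[-0.05,0,0.45,0],[-0.05,0,0.55,0],[-0.05,0,0.55,0]]';  python3 d.py 549.5 -169.8 41 -6.37;  python3 - <<'E'
from h import *
s=imaging.camera("side");t=imaging.camera("top");cv2.imwrite("pics/side7.png",s[:,:,::-1])
cv2.imwrite("pics/crop8.png",cv2.resize(s[160:225,245:325,::-1],None,fx=8,fy=8,interpolation=cv2.INTER_CUBIC))
E
```

```text
time_s: 18.98
eef_pos: [0.5425, -0.1697, 0.0473]
eef_rot: [-0.0, 0.998, -0.056, -0.001]
wrist_force: [-6.3, 1.3, 5.3]
opening: 0.5
grasp_force: 62.0
time_s: 19.4
eef_pos: [0.5415, -0.1694, 0.0414]
eef_rot: [-0.0, 0.998, -0.056, -0.001]
wrist_force: [-7.8, 0.3, 5.3]
opening: 0.495
grasp_force: 62.0
cm [ 0.8  -0.05  0.04] roll -0.05 | now [ 541.5 -169.4   41.4] phi -6.42 t 19.4 F [-7.8  0.3  5.3] op 0.495 tilt z -1.0
```

View pics/crop8.png

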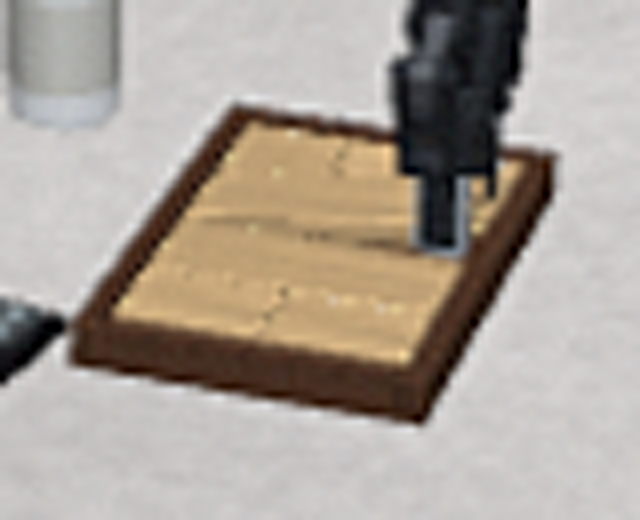

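Piece is in the lane, far end seated, near end slightly raised beside the fingers (crop (440,250)). Releasing.

```bash
python3 -m pendant '[[0,0,0,0],[0,0,0,0],[0,0,0,0],[0,0,-1,0],[0,0,-2,0],[0,0,-4,0],[0,0,-6,0],[0,0,-6,0],[0,0,-6,0]]' 0.75; python3 - <<'E'
from h import *
s=imaging.camera("side");t=imaging.camera("top");cv2.imwrite("pics/side8.png",s[:,:,::-1])
cv2.imwrite("pics/crop9.png",cv2.resize(s[160:225,245:325,::-1],None,fx=8,fy=8,interpolation=cv2.INTER_CUBIC))
E
python3 d.py 549.5 -169.8 41 -6.37
```

```text
time_s: 20.25
eef_pos: [0.5442, -0.1703, 0.1042]
eef_rot: [0.001, 0.998, -0.056, 0.002]
wrist_force: [-0.4, -0.8, -0.1]
opening: 0.751
grasp_force: 0.0
cm [ 0.69 -0.04  6.09] roll -0.05 | now [ 542.6 -169.5  101.9] phi -6.42 t 20.35 F [0.1 0.4 0.2] op 0.747 tilt z -1.0
```

View pics/crop9.png

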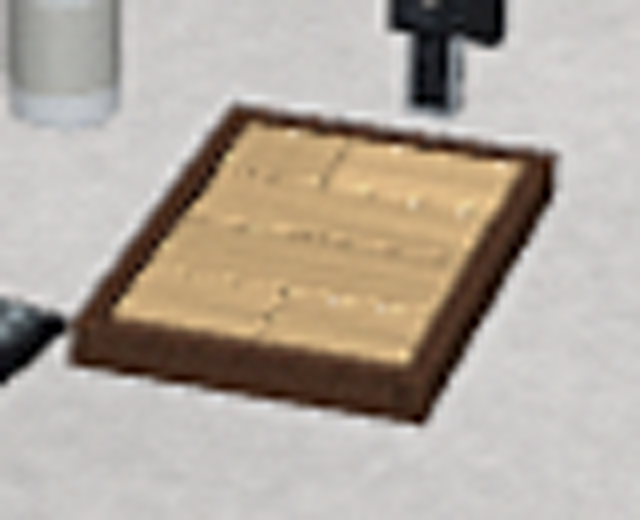

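The piece dropped flush. I'll press it home at the near end and then the far end to be sure.

```bash
python3 -m pendant '[[0.8,0,0,0],[0.8,0,1.5,0],[0.8,0,3,0],[0.8,0,4.5,0],[0.8,0,5.5,0],[0.8,0,5.7,0],[0.8,0,5.7,0]]' 0; python3 -m pendant '[[0,0,0.2,0],[0,0,0.4,0],[0,0,0.5,0],[0,0,0.5,0]]'; python3 -m pendant '[[0,0,0.1,0],[0,0,0.2,0],[0,0,0.2,0]]'
```

```text
time_s: 20.93
eef_pos: [0.55, -0.17, 0.0434]
eef_rot: [-0.001, 0.998, -0.056, -0.001]
wrist_force: [0.3, 0.1, 1.1]
opening: 0.001
grasp_force: 0.0
time_s: 21.27
eef_pos: [0.5509, -0.1706, 0.0401]
eef_rot: [0.0, 0.998, -0.056, 0.0]
wrist_force: [-0.2, -0.6, -0.6]
opening: 0.003
grasp_force: 0.0
time_s: 21.52
eef_pos: [0.551, -0.1707, 0.04]
eef_rot: [0.0, 0.998, -0.056, 0.0]
wrist_force: [-6.9, 2.9, 15.9]
opening: -0.002
grasp_force: 8.2
```

Contact is at TCP 40 mm, so the top is at 18 mm: flush. Lift and check the far end.

```bash
python3 -m pendant '[[0,0,-0.5,0],[0,0,-1.5,0],[2,0,-1.5,0],[4,0,-1.5,0],[6,0,-1.5,0],[7.5,0,-1.5,0],[8,0,-1.2,0],[8,0,-0.6,0],[8,0,-0.4,0],[8,0,-0.3,0],[8,0,-0.3,0],[8,0,-0.3,0]]'; python3 -m pendant '[[0,0,0.1,0],[0,0,0.2,0],[0,0,0.2,0]]'; python3 -m pendant '[[0,0,0.1,0],[0,0,0.1,0]]'
```

```text
time_s: 22.52
eef_pos: [0.6294, -0.1793, 0.0406]
eef_rot: [-0.0, 0.998, -0.056, -0.0]
wrist_force: [-0.0, -1.1, -0.4]
opening: 0.004
grasp_force: 0.0
time_s: 22.77
eef_pos: [0.6299, -0.1795, 0.0401]
eef_rot: [0.0, 0.998, -0.056, -0.0]
wrist_force: [-4.3, 1.9, 9.7]
opening: 0.004
grasp_force: 4.9
time_s: 22.93
eef_pos: [0.6299, -0.1795, 0.04]
eef_rot: [0.0, 0.998, -0.056, -0.0]
wrist_force: [-8.3, 2.4, 16.3]
opening: 0.002
grasp_force: 8.1
```

Both ends are at 18 mm, so it's level. Lift clear and hand in.

```bash
python3 -m pendant '[[0,0,-1,0],[0,0,-3,0],[0,0,-6,0],[0,0,-9,0],[0,0,-10,0],[0,0,-10,0],[0,0,-10,0],[0,0,-10,0]]'; python3 - <<'E'
from m import *
s=imaging.camera("side");cv2.imwrite("pics/side9.png",s[:,:,::-1])
print(rects("side","pics/side9.png",(222,222,298,290),.048,lambda s,v:(v>155)&(s>40),60))
from bench import workorder
print(workorder.hand_in())
E
```

```text
time_s: 23.6
eef_pos: [0.629, -0.1789, 0.1358]
eef_rot: [-0.001, 0.998, -0.056, -0.001]
wrist_force: [-0.4, -0.2, -0.0]
opening: -0.001
grasp_force: 0.0
[(581.8, 245.3, 61.9, 42.2, 12.56), (593.3, 193.3, 92.3, 48.3, 12.57)]
the job is handed in; nothing more can be done
None
```

The long piece is in the empty lane, pressed home at both ends with its top at 18 mm, flush with its neighbours. The other two pieces haven't moved from their wells, and the job was handed in at about 23.7 s; the hand-in gave no verdict.

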